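Line up the lining pen and press its cap home

TASK

The blue lining pen is drying out: put its blue cap on. Lift or slide the small white jar that stands behind the blue cap out of the way and leave it standing upright on the bench at least 5 cm clear of all three docks; turn the black knob until the pen (red pointer) lines up with the centre mark of the blue cap's dock, and only then push the blue cap by its rear tab over the nib until it snaps fully home. Leave the green and yellow caps parked, and leave the bottle, brush mug and bowl where they stand.

Things in the scene. Friction and masses are not known exactly. Their poses are not given: they have to be found in the camera images.
- rig: fixed rig; origin on the bench; x points from the pen to the caps. Docks in a row at x = +57, y = -40, 0, +40 mm (order varies), same yaw. Aluminium base x -95 to +5, y -85 to +85 mm, its end blocks 34 mm high; knob housing 60 x 60 x 30 mm at x = -40, y = +118 mm. White carriage, 28 mm wide, up to 57 mm high, carries the blue pen along rig y.
- nib (a point): tip of the blue pen (13 mm diameter, 100 mm long with its white nib, lying along rig x, axis 50 mm above the bench), at rig x = +16 mm; moves along rig y with the carriage. A red pointer lies straight below it.
- knob (a joint): angle of the black knob (rad), 0 to 5, growing clockwise seen from above. Geared to the carriage: pen's rig y = 0.018 m per rad x (angle - 2.5), so clockwise moves the pen to rig +y, towards the knob
- knob_grip (a point): on the vertical knob axis, 61 mm above the bench. Grip bar 42 mm long, 14 mm wide, from 37 to 71 mm above the bench, on a 44 mm disc; the bar lies along this point's x axis, which turns with the knob; white line on its top.
- blue_dock: fixed grey block 70 x 36 x 20 mm; origin: centre of its underside; x points away from the pen. On top rides a blue cap (21 mm diameter, 42 mm long, axis along x, 50 mm above the bench; parked: mouth at block x = -25 mm) with an upright rear tab 24 mm wide, 6 mm thick, 35 to 75 mm above the bench, rear face at x = +23 mm. White line at x = -35 to -23 mm, y = 0: centre mark.
- green_dock: fixed grey block 70 x 36 x 20 mm; origin: centre of its underside; x points away from the pen. On top rides a green cap (21 mm diameter, 42 mm long, axis along x, 50 mm above the bench; parked: mouth at block x = -25 mm) with an upright rear tab 24 mm wide, 6 mm thick, 35 to 75 mm above the bench, rear face at x = +23 mm. White line at x = -35 to -23 mm, y = 0: centre mark.
- yellow_dock: fixed grey block 70 x 36 x 20 mm; origin: centre of its underside; x points away from the pen. On top rides a yellow cap (21 mm diameter, 42 mm long, axis along x, 50 mm above the bench; parked: mouth at block x = -25 mm) with an upright rear tab 24 mm wide, 6 mm thick, 35 to 75 mm above the bench, rear face at x = +23 mm. White line at x = -35 to -23 mm, y = 0: centre mark.
- blue_cap (a joint): blue cap on its slide (m): 0 = parked; grows as the cap moves towards the pen (block -x); 0.030 = end stop, fully home. A detent resists (about 7 N at most, near 0.017), then snaps it home beyond 0.026; let go before and it springs back or stays short
- green_cap (a joint): the same for the green cap: leave parked
- yellow_cap (a joint): the same for the yellow cap: leave parked
- blue_tab (a point): middle of the rear face of the blue cap's tab, 55 mm above the bench; moves with the cap
- jar: small white jar with an orange lid, 42 mm diameter, 85 mm high, about 0.16 kg, standing on the bench 4 to 10 mm behind the blue dock; origin: centre of its underside
- bottle: green glass bottle, 56 mm diameter, 150 mm high, loose; origin: centre of its underside; leave alone
- mug: blue ceramic mug, 68 mm diameter, 90 mm high, with three brushes standing to 150 mm, loose; origin: centre of its underside; leave alone
- bowl: terracotta bowl, 90 mm diameter, 50 mm high, loose; origin: centre of its underside; leave alone
Not all that is in view belongs to the job. Of the things shaped like the jar, the white one is meant.

How it is judged:
By the outcome, as a careful person would: the job done as asked, in the order asked, and still so for the second after the job is handed in, with the robot touching nothing.
It also fails if it takes over 72 s, if anything falls off the work surface, if the arm or the gripper's body presses on something with over 40 N, if the wrist force passes 120 N, or if a joint passes its speed limit or range.

ROBOT

A 7-joint arm with a two-finger parallel gripper is mounted at the origin on the work surface. World frame = base frame: x ahead of the robot, y to its left, z up, the work surface at z = 0. Lengths are in m, angles in rad, forces in N, time in s.
With the tool pointing down it reaches from about 0.35 to 0.9 m from the base axis. Payload 8.1 kg.
Tool frame: the origin (TCP) lies midway between the tips of the shut fingers; the grasp point (between the pads) lies 19 mm behind it; z points along the fingers, x is the direction in which the jaws open and shut, and the axes are right-handed (so a half turn about z gives the same grasp; the last joint's range is limited). The gripper opens to 92 mm and grips with 3 to 60 N. Pads are 19 mm wide; open, the fingers measure 130 mm over their backs; the gripper's body (75 mm by 190 mm) begins 47 mm behind the grasp point.
Start: joints at [-1.4, 0.434, 0.025, 1.573, -0.012, 1.134, -0.075], TCP at [0.169, 0.602, 0.227] pointing down, gripper open.
Joint ranges: [-2.62, 2.62], [-0.44, 2.09], [-1.27, 1.32], [0.08, 2.57], [-1.32, 4.46], [0.12, 2], [-2.74, 2.74]. Speed limits (rad/s): [2.22, 2.22, 3.01, 3.01, 3.14, 3.14, 3.14].

INTERFACE

Orientations are given as a rotation vector (axis times angle).
In Python, from cell import arm gives the robot as it stands. The module is installed in compiled form; this text tells all that it offers.
- The arm moves only by the tool play_rows, never from a script. Its argument "motion" is a list of rows, each a list of 7 numbers: the gripper's target within -1 to 1 (fully open at 1, half-way at 0, shut at -1), then the shift along the tool's x, y, z in mm, then the turn, a rotation vector about the tool's x, y, z in rad. In form: [[claw, tx, ty, tz, ax, ay, az], ...]. A call has 1 to 10 rows; each row is the pose to reach, as a shift and turn from the pose measured when the call began, along the tool's axes at that moment; what a row does not reach only later rows make up. A row lasts 1/10 s, in which the tool goes at most 50 mm and 8.59 degrees, less where a joint would pass 70% of its speed; a pose out of reach is approached as far as the arm can. A call with a gripper value outside its range is refused whole. The fingers move at their own pace and stop on an object; "force" is the grip in N (left out, the last holds). Time passes only in rows, so rows that repeat a pose let the fingers close. It gives the time, the measured TCP pose, the force and the opening at its end, in the units of the state.
- arm.observe(): the state, without advancing time (a new reading comes with each control period).
- arm.get_image(name): name is "scene" or "top"; returns a dict with "img" (480x640x3 uint8, blue, green, red), "depth" (480x640 float32, m along the optical axis (not along the pixel's ray), 0 where there is no reading), "K" (3x3 intrinsics, pixels), "rvec" (rotation vector, rad) and "tvec" (3), from world to camera coordinates, as OpenCV has them. Camera axes: x right, y down, z forward; pixel columns grow to the right and rows downward; lengths in m; the calibration is good to about 2 mm. A picture is of the moment at which its call begins.
- arm.sign_off(): hands the job in, once; it reports no verdict.
Trained networks look in a picture, given as the dict that the camera call returned (one of the last four; its "shot" number tells which), for a name from the list of things; names that differ only in an ending like _2 or _b are one class to them, and where a whole thing is asked for, a point or a joint stands for the part that bears it (a point fixed in the world has none). Each returns a list of dicts, best first, with "score" (0 to 1); they miss things now and then, are a little off and sometimes report something else, mostly with a low value. They report only what shows in the picture. A call takes as long as a camera call. They do not tell look-alikes from the thing itself.
- arm.look_for(picture, query): "box" ([left, top, width, height] as shares, 0 to 1, of the picture: columns of its width, rows of its height, round what is visible of it).
The state is a dict: "clock": time; "joints": joint angles; "dq": joint speeds; "joint_efforts": joint torques, N m; "position": TCP position; "ee_rot": TCP orientation; "force": force on the tool from outside, world axes, zero at the start; "ft_torque": the same for the moment, N m; "width": opening from 0.0 (shut) to 1.0 (fully open).
Only numpy, scipy, OpenCV 4.12 (cv2) and the standard library are available. Lean on these libraries where they do the work, as an engineer would, in place of code of your own. Each camera call takes 0.05 s, during which the arm holds its last target. There are 200 camera calls.

## Working session

There is one attempt and no reset: what is moved stays moved. The work goes in short steps, Python scripts to look and compute and a tool call to move; the robot and the scene stay as the last step left them, time stands still between calls to the robot, and variables do not carry over. Pictures are saved under pics/ and viewed, on a budget of 10 in all, crops included, one or two more only if the job needs it, and the job is handed in when it is done.

Besides the shell and the picture viewer there is one more tool, called after "Request:" in YAML: its name, and indented under it one key for each argument. play_rows: Moves the arm, as the interface text tells. Its arguments: {"type":"object","properties":{"motion":{"type":"array"},"force":{"type":"number"}},"required":["motion"]}

```bash
mkdir -p pics; cat > h.py <<'E'
import numpy as np,cv2
from cell import arm
def pts(p):
    K=p["K"];R=cv2.Rodrigues(np.array(p["rvec"],float))[0];t=np.array(p["tvec"],float).ravel()
    d=p["depth"];v,u=np.mgrid[0:480,0:640]
    c=np.stack([(u-K[0,2])/K[0,0]*d,(v-K[1,2])/K[1,1]*d,d],-1)
    w=(c-t)@R; w[d==0]=np.nan
    return w
def proj(p,X):
    return cv2.projectPoints(np.array(X,float).reshape(-1,3),np.array(p["rvec"],float),np.array(p["tvec"],float),p["K"],None)[0].reshape(-1,2)
def R(): return cv2.Rodrigues(np.array(arm.observe()["ee_rot"],float))[0]
E
python3 - <<'E'
from h import *
print(arm.observe())
for n in("scene","top"):
    p=arm.get_image(n);cv2.imwrite(f"pics/{n}1.png",p["img"]);w=pts(p)
    C=-cv2.Rodrigues(np.array(p["rvec"],float))[0].T@np.array(p["tvec"]).ravel();print(n,"cam",C)
    for q in("rig","knob_grip","blue_dock","green_dock","yellow_dock","blue_tab","nib","jar","bottle","mug","bowl"):
        for r in arm.look_for(p,q)[:4]:
            b=np.array(r["box"])*[640,480,640,480];u,v=int(b[0]+b[2]/2),int(b[1]+b[3]/2)
            print(q,round(r["score"],2),b.round(),w[min(v,479),min(u,639)].round(3))
E
```

```text
{'clock': 0.0, 'joints': array([-1.39959797,  0.43523025,  0.02496191,  1.57411365, -0.01160777,
        1.13401558, -0.07509501]), 'dq': array([-1.43265757e-04,  2.75834592e-04, -8.91317644e-05,  2.43109132e-04,
        4.87527082e-05,  8.13177295e-04,  4.76981964e-04]), 'joint_efforts': array([ 5.05126991e-04, -6.67822981e+01,  9.85365249e-01, -3.14460754e+01,
       -6.06078096e-02,  4.24256630e-02,  1.72542527e-04]), 'position': array([0.16889871, 0.60119615, 0.22593394]), 'ee_rot': array([ 2.50301298e+00,  1.89676515e+00, -1.89445952e-03]), 'force': array([ 0.6218269 , -0.0544178 , -0.36886647]), 'ft_torque': array([ 0.00229687, -0.01319353, -0.00486338]), 'width': 1.0032830886836257}
scene cam [1.40503717 0.47630669 0.64162135]
rig 0.8 [314. 227. 115.  72.] [0.5   0.103 0.02 ]
rig 0.72 [326. 256.  23.  29.] [0.602 0.082 0.054]
knob_grip 0.97 [394. 250.  22.  29.] [0.536 0.183 0.061]
blue_dock 0.62 [292. 243.  26.  31.] [0.577 0.002 0.041]
green_dock 0.78 [308. 248.  28.  42.] [0.585 0.041 0.034]
yellow_dock 0.68 [318. 258.  37.  46.] [0.597 0.078 0.029]
blue_tab 0.94 [293. 245.
[... 847 characters left out ...]
. 210.  34.  36.] [ 0.608 -0.025  0.086]
green_dock 0.23 [272. 275.  39.  75.] [0.488 0.076 0.056]
yellow_dock 0.8 [277. 224.  39.  51.] [0.579 0.074 0.061]
blue_tab 0.83 [336. 244.  22.  42.] [ 0.561 -0.     0.059]
blue_tab 0.48 [303. 232.  38.  53.] [0.567 0.036 0.061]
jar 0.73 [300. 161.  26.  41.] [0.675 0.054 0.083]
jar 0.69 [349. 208.  34.  38.] [ 0.612 -0.024  0.083]
jar 0.66 [411. 150.  39.  42.] [ 0.699 -0.113  0.085]
bottle 0.65 [399. 305.  53.  43.] [ 0.474 -0.102  0.112]
bottle 0.4 [212. 269.  28.  35.] [0.521 0.172 0.057]
bottle 0.23 [201. 263. 161. 115.] [0.478 0.09  0.036]
mug 0.64 [375. 368.  62.  52.] [ 0.383 -0.093  0.026]
bowl 0.76 [186. 160.  63.  55.] [0.682 0.207 0.008]
```

```bash
python3 - <<'E'
import cv2,numpy as np
a=cv2.imread("pics/top1.png")[130:430,170:470];cv2.imwrite("pics/t1c.png",cv2.resize(a,(600,600),interpolation=cv2.INTER_CUBIC))
a=cv2.imread("pics/scene1.png")[150:350,170:436];cv2.imwrite("pics/s1c.png",cv2.resize(a,(798,600),interpolation=cv2.INTER_CUBIC))
E
```

```text
(no output)
```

View pics/t1c.png

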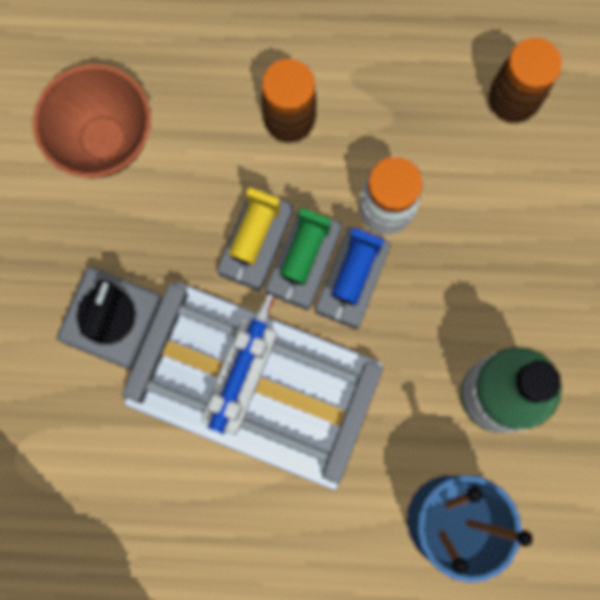

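View pics/s1c.png

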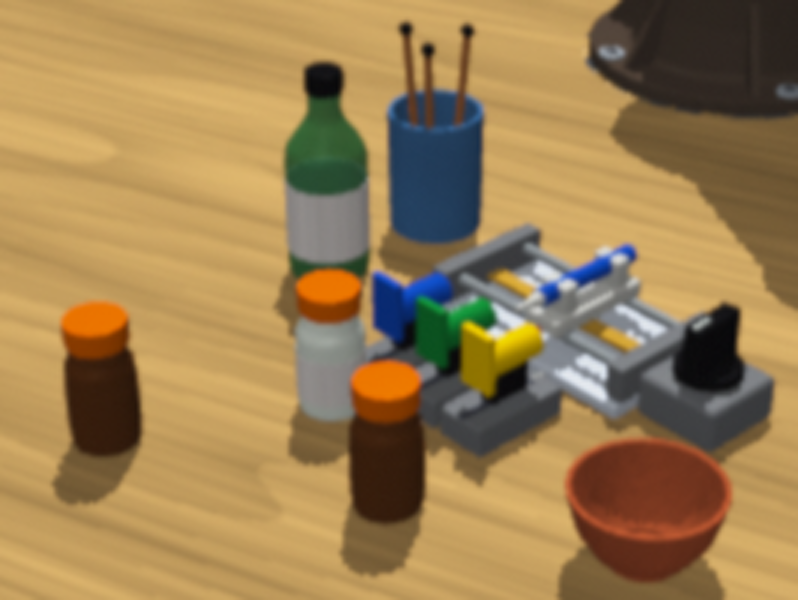

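White jar: top crop (395,185) / scene crop (330,345). The look-alikes are brown jars at top crop (288,85) and (535,65), rejected. The blue cap is in the right-hand dock (top crop 357,265), furthest from the knob, so rig y = -40. The knob is at (105,312) and the nib at (268,300).

```bash
cat > m.py <<'E'
from h import *
def measure(p):
    w=pts(p);hsv=cv2.cvtColor(p["img"],cv2.COLOR_BGR2HSV);H,S,V=[hsv[...,i].astype(int) for i in range(3)]
    o={}
    def near(c,r): return np.hypot(w[...,0]-c[0],w[...,1]-c[1])<r
    for n,(a,b),c in(("blue",(105,130),(.56,-.01)),("green",(50,80),(.57,.035)),("yellow",(22,32),(.58,.075))):
        m=(H>=a)&(H<=b)&(S>120)&near(c,.06)
        t=m&(w[...,2]>.066)&(w[...,2]<.085)
        o[n]=np.median(w[t],0) if t.sum() else None; o[n+"_n"]=int(t.sum())
    return w,H,S,V,o
E
python3 - <<'E'
from m import *
for n in("top","scene"):
    p=arm.get_image(n);w,H,S,V,o=measure(p);print(n,o)
    orange=(H<16)&(S>180)&(V>150)&(w[...,2]>.065)&(w[...,2]<.1)
    nl,lab=cv2.connectedComponents(orange.astype(np.uint8))
    for i in range(1,nl):
        q=w[lab==i]
        if len(q)>40:
            t=q[q[:,2]>.078];print("lid",len(q),((t.min(0)+t.max(0))/2).round(4),np.ptp(t,0).round(3)) 
    k=(np.hypot(w[...,0]-.525,w[...,1]-.172)<.03)&(w[...,2]>.06)&(w[...,2]<.08)
    q=w[k];print("knob bar",len(q),q.mean(0),np.linalg.svd(q[:,:2]-q[:,:2].mean(0),full_matrices=False)[1:])
    wl=k&(V>130)&(S<80);print("white",w[wl].mean(0),wl.sum(),np.linalg.svd(w[wl][:,:2]-w[wl][:,:2].mean(0),full_matrices=False)[1:])
    # pen axis
    b=(H>105)&(H<130)&(S>150)&(w[...,2]>.045)&(w[...,2]<.064)&(w[...,0]<.53)&(w[...,0]>.4)&(w[...,1]>0)
    q=w[b];d=np.linalg.svd(q[:,:2]-q[:,:2].mean(0),full_matrices=False)[2][0];print("pen",len(q),q.mean(0),d)
E
```

```text
top {'blue': array([ 0.58020049, -0.00741243,  0.07371171]), 'blue_n': 83, 'green': array([0.59275654, 0.02995007, 0.07370203]), 'green_n': 70, 'yellow': array([0.60577217, 0.06759727, 0.07404438]), 'yellow_n': 83}
lid 484 [ 0.713  -0.1233  0.0842] [0.037 0.035 0.007]
lid 493 [0.6877 0.0532 0.0842] [0.037 0.035 0.007]
lid 508 [ 0.6185 -0.0256  0.084 ] [0.037 0.035 0.006]
knob bar 322 [0.52025799 0.17771538 0.06928297] (array([0.21216168, 0.07583623]), array([[-0.96443953,  0.26430361],
       [-0.26430361, -0.96443953]]))
white [0.53210429 0.17647352 0.07081835] 27 (array([0.02131673, 0.00590347]), array([[-0.96728819,  0.25368004],
       [ 0.25368004,  0.96728819]]))
pen 290 [0.48077072 0.07923608 0.05481622] [-0.94561268  0.32529473]
scene {'blue': array([ 0.58550632, -0.00346184,  0.07179533]), 'blue_n': 49, 'green': array([0.59750708, 0.03388887, 0.07159955]), 'green_n': 59, 'yellow': array([0.61117048, 0.07031287, 0.07243302]), 'yellow_n': 69}
lid 208 [ 0.6209 -0.025   0.0851] [0.039 0.04  0.007]
lid 228 [ 0.7159 -0.1222  0.0848] [0.039 0.039 0.008]
lid 254 [0.6915 0.0557 0.0849] [0.038 0.036 0.005]
knob bar 181 [0.52692196 0.18242488 0.06813024] (array([0.17512716, 0.05540933]), array([[ 0.95549833, -0.2949965 ],
       [ 0.2949965 ,  0.95549833]]))
white [0.53341165 0.17792148 0.07189203] 8 (array([0.00999024, 0.00267956]), array([[ 0.95761403, -0.28805447],
       [-0.28805447, -0.95761403]]))
pen 99 [0.48707313 0.08320845 0.05423696] [ 0.94687891 -0.32159032]
```

```bash
cat >> h.py <<'E'
def go(x,y,z,yaw=None):
    s=arm.observe();r=cv2.Rodrigues(np.array(s["ee_rot"],float))[0]
    d=r.T@(np.array([x,y,z])-s["position"])*1000
    a=np.degrees(np.arctan2(r[1,0],r[0,0]))
    t=np.zeros(3)
    if yaw is not None:
        c,q=np.cos(np.radians(yaw)),np.sin(np.radians(yaw))
        T=np.array([[c,q,0],[q,-c,0],[0,0,-1.]])
        t=cv2.Rodrigues(r.T@T)[0].ravel()
    print("clk",s["clock"].__round__(2),"pos",s["position"].round(4),"yaw",a.round(2),"j",s["joints"].round(2),"F",s["force"].round(1),"w",round(s["width"],3),"\n-> d",d.round(1),"turn",t.round(4))
E
python3 -c "
from h import *
go(.62,-.0253,.15,71.2)"
```

```text
clk 1.3 pos [0.169  0.6017 0.2268] yaw 74.31 j [-1.4   0.43  0.02  1.57 -0.01  1.13 -0.08] F [-0.4 -0.5  0.1] w 1.008 
-> d [-481.7  603.8   76.7] turn [-0.     -0.      0.0543]
```

Request:
play_rows:
  motion:
    - [0.5,-482,604,40,0,0,0.054]
    - [0.5,-482,604,40,0,0,0.054]
    - [0.5,-482,604,40,0,0,0.054]
    - [0.5,-482,604,40,0,0,0.054]
    - [0.5,-482,604,40,0,0,0.054]
    - [0.5,-482,604,40,0,0,0.054]
    - [0.5,-482,604,40,0,0,0.054]
    - [0.5,-482,604,40,0,0,0.054]
    - [0.5,-482,604,40,0,0,0.054]
    - [0.5,-482,604,40,0,0,0.054]
  force: 15

```text
clock: 2.3
position: [0.4615, 0.1946, 0.2012]
ee_rot: [-2.554, -1.829, -0.002]
force: [1.1, 1.2, 0.0]
width: 0.746
```

```bash
python3 -c "
from h import *
go(.62,-.0253,.15,71.2)"
```

```text
clk 2.3 pos [0.4615 0.1946 0.2012] yaw 71.23 j [-0.7   0.26  0.23  1.92 -0.07  0.97  0.82] F [1.1 1.2 0. ] w 0.746 
-> d [-157.3  220.8   51.1] turn [ 0.0005 -0.0008  0.0005]
```

Request:
play_rows:
  motion:
    - [0.5,-157,221,51,0,0,0]
    - [0.5,-157,221,51,0,0,0]
    - [0.5,-157,221,51,0,0,0]
    - [0.5,-157,221,51,0,0,0]
    - [0.5,-157,221,51,0,0,0]
    - [0.5,-157,221,51,0,0,0]
    - [0.5,-157,221,51,0,0,0]

```text
clock: 3.0
position: [0.6215, -0.0305, 0.1493]
ee_rot: [2.558, 1.82, -0.001]
force: [0.6, -0.2, 0.5]
width: 0.751
```

```bash
python3 - <<'E'
from m import *
p=arm.get_image("scene");cv2.imwrite("pics/s2c.png",cv2.resize(p["img"][190:310,220:380],(800,600),interpolation=cv2.INTER_CUBIC))
go(.62,-.0253,.037,71.2)
E
```

```text
clk 3.05 pos [ 0.6206 -0.0275  0.1495] yaw 71.02 j [-0.25  0.51  0.3   1.69 -0.17  0.97  1.36] F [ 0.3  1.  -0.6] w 0.751 
-> d [  1.9  -1.3 112.5] turn [ 0.0002  0.0003 -0.0032]
```

View pics/s2c.png

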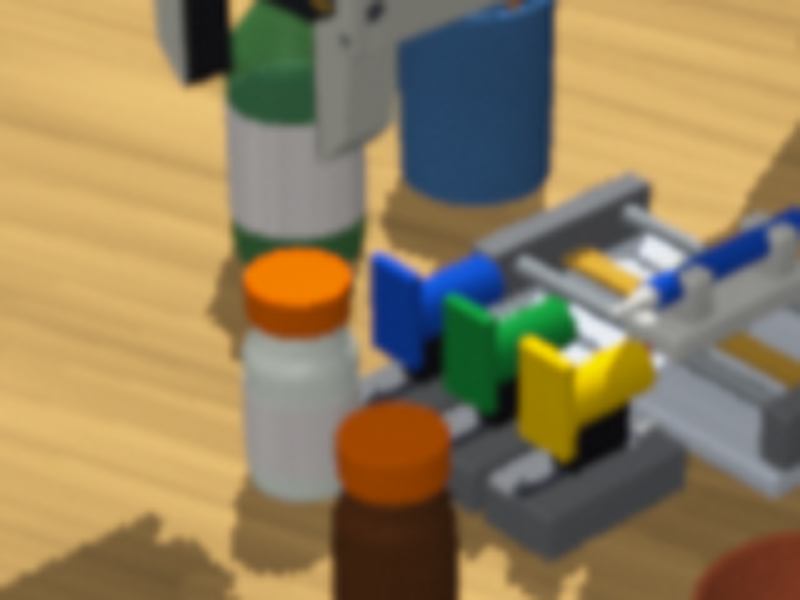

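The close crop confirms it: the white jar (crop 300,370) stands behind the blue tab (398,310), and the open gripper is above it, clear of the docks. Descending to grip.

Request:
play_rows:
  motion:
    - [0.5,2,-1,40,0,0,0]
    - [0.5,2,-1,80,0,0,0]
    - [0.5,2,-1,112,0,0,0]
    - [0.5,2,-1,112,0,0,0]
    - [-0.6,2,-1,112,0,0,0]
    - [-0.6,2,-1,112,0,0,0]
    - [-0.6,2,-1,112,0,0,0]
    - [-0.6,2,-1,112,0,0,0]
    - [-0.6,2,-1,112,0,0,0]
    - [-0.6,2,-1,112,0,0,0]
  force: 15

```text
clock: 4.05
position: [0.6213, -0.0254, 0.039]
ee_rot: [2.556, 1.824, 0.003]
force: [-0.8, -0.3, 7.1]
width: 0.454
```

```bash
python3 -c "
from h import *
go(.70,-.035,.037,71.2)"
```

```text
clk 4.05 pos [ 0.6213 -0.0254  0.039 ] yaw 71.01 j [-0.22  0.64  0.26  1.78 -0.22  0.75  1.39] F [-0.8 -0.3  7.1] w 0.454 
-> d [16.5 77.5  2.2] turn [ 0.0024 -0.0007 -0.0034]
```

Request:
play_rows:
  motion:
    - [-0.6,0,0,-15,0,0,0]
    - [-0.6,0,0,-30,0,0,0]
    - [-0.6,5,25,-30,0,0,0]
    - [-0.6,11,50,-30,0,0,0]
    - [-0.6,16,77,-30,0,0,0]
    - [-0.6,16,77,-30,0,0,0]
    - [-0.6,16,77,-15,0,0,0]
    - [-0.6,16,77,-6,0,0,0]
    - [-0.6,16,77,-2,0,0,0]
    - [-0.6,16,77,-1,0,0,0]

```text
clock: 5.05
position: [0.6982, -0.0351, 0.0394]
ee_rot: [2.557, 1.824, 0.001]
force: [-0.4, -0.3, -2.0]
width: 0.452
```

```bash
python3 -c "
from h import *
go(.70,-.035,.039,71.2)"
```

```text
clk 5.05 pos [ 0.6982 -0.0351  0.0394] yaw 71.01 j [-0.19  0.74  0.26  1.57 -0.23  0.87  1.4 ] F [-0.4 -0.3 -2. ] w 0.452 
-> d [0.7 1.6 0.4] turn [ 0.0007 -0.0002 -0.0034]
```

Request:
play_rows:
  motion:
    - [-0.6,0,0,1,0,0,0]
    - [-0.6,0,0,1,0,0,0]
    - [0.4,0,0,0,0,0,0]
    - [0.4,0,0,0,0,0,0]
    - [0.4,0,0,0,0,0,0]
    - [0.4,0,0,0,0,0,0]
    - [0.4,0,0,-40,0,0,0]
    - [0.4,0,0,-80,0,0,0]
    - [0.4,0,0,-110,0,0,0]
    - [0.4,0,0,-110,0,0,0]

```text
clock: 6.05
position: [0.701, -0.0356, 0.1547]
ee_rot: [2.553, 1.821, 0.011]
force: [0.6, -0.4, 1.3]
width: 0.699
```

```bash
python3 - <<'E'
from m import *
p=arm.get_image("scene");cv2.imwrite("pics/s3c.png",cv2.resize(p["img"][190:340,180:380],(800,600),interpolation=cv2.INTER_CUBIC))
go(.5203,.179,.15,74.7)
go(.5203,.179,.15,-105.3)
E
```

```text
clk 6.1 pos [ 0.6997 -0.0353  0.152 ] yaw 71.01 j [-0.21  0.62  0.3   1.48 -0.2   1.07  1.37] F [ 0.9 -0.  -0.7] w 0.701 
-> d [ 144.2 -239.4    1.1] turn [ 0.0052 -0.0017 -0.0645]
clk 6.1 pos [ 0.6997 -0.0353  0.152 ] yaw 71.01 j [-0.21  0.62  0.3   1.48 -0.2   1.07  1.37] F [ 0.9 -0.  -0.7] w 0.701 
-> d [ 144.2 -239.4    1.1] turn [-2.6000e-03 -8.0000e-03  3.0771e+00]
```

View pics/s3c.png

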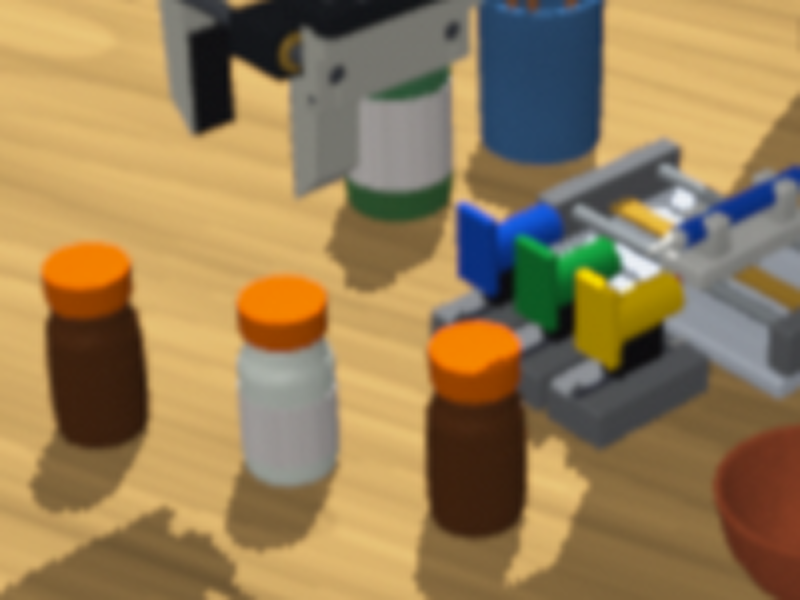

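The jar stands upright (crop 288,380) between the two brown jars, well clear of the docks. Next is the knob, approached a half turn round so that joint 7 has room for the whole 160° turn.

Request:
play_rows:
  motion:
    - [0.4,144,-239,-20,0,0,1.5]
    - [0.4,144,-239,-20,0,0,1.5]
    - [0.4,144,-239,-20,0,0,1.5]
    - [0.4,144,-239,-20,0,0,1.5]
    - [0.4,144,-239,-20,0,0,1.5]
    - [0.4,144,-239,-20,0,0,1.5]
    - [0.4,144,-239,-20,0,0,1.5]
    - [0.4,144,-239,-20,0,0,1.5]
    - [0.4,144,-239,-20,0,0,1.5]
    - [0.4,144,-239,-20,0,0,1.5]

```text
clock: 7.1
position: [0.5196, 0.1785, 0.1699]
ee_rot: [3.114, -0.414, 0.006]
force: [-0.6, 0.3, 0.1]
width: 0.701
```

```bash
python3 - <<'E'
from m import *
go(.5203,.179,.15,-105.7)
E
```

```text
clk 7.1 pos [0.5196 0.1785 0.1699] yaw -15.13 j [-0.93  0.42  0.69  1.87 -0.32  0.96 -0.36] F [-0.6  0.3  0.1] w 0.701 
-> d [ 0.5 -0.6 19.9] turn [-0.0031 -0.0031  1.5807]
```

Request:
play_rows:
  motion:
    - [0.4,0,0,20,0,0,1.58]
    - [0.4,0,0,20,0,0,1.58]
    - [0.4,0,0,20,0,0,1.58]
    - [0.4,0,0,20,0,0,1.58]
    - [0.4,0,0,20,0,0,1.58]
    - [0.4,0,0,20,0,0,1.58]
    - [0.4,0,0,20,0,0,1.58]
    - [0.4,0,0,20,0,0,1.58]
    - [0.4,0,0,20,0,0,1.58]
    - [0.4,0,0,20,0,0,1.58]

```text
clock: 8.1
position: [0.5189, 0.1783, 0.1489]
ee_rot: [-1.996, 2.426, -0.005]
force: [-0.1, -0.2, -1.1]
width: 0.703
```

```bash
python3 - <<'E'
from m import *
go(.5203,.179,.046,-105.7)
p=arm.get_image("scene");cv2.imwrite("pics/s4c.png",cv2.resize(p["img"][200:320,300:460],(800,600),interpolation=cv2.INTER_CUBIC))
E
```

```text
clk 8.1 pos [0.5189 0.1783 0.1489] yaw -101.11 j [-1.16  0.6   1.1   1.91 -0.62  1.02 -1.55] F [-0.1 -0.2 -1.1] w 0.703 
-> d [ -1.1  -1.  102.9] turn [-0.0031 -0.0016  0.0802]
```

View pics/s4c.png

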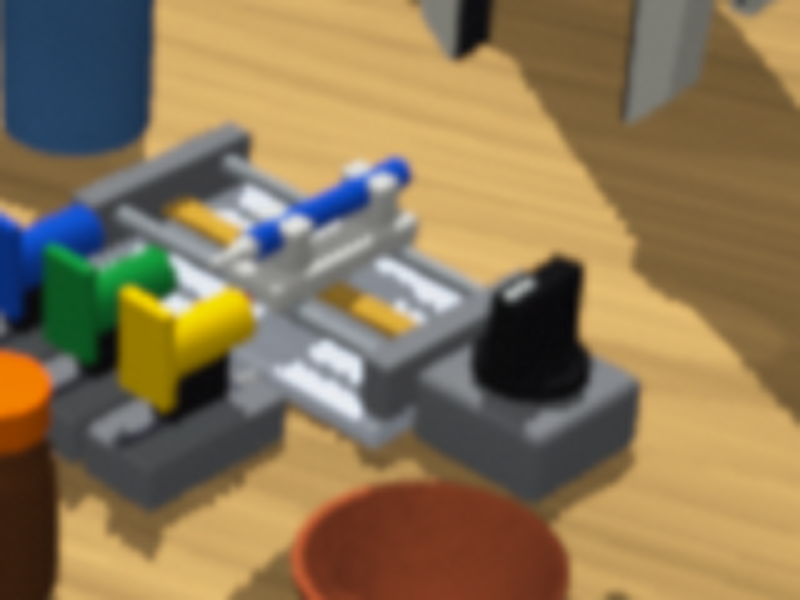

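The scene crop shows the knob bar (525,310) free, with the gripper above it and the pen still near the yellow/green side. Descending and gripping.

Request:
play_rows:
  motion:
    - [0.2,-1,-1,40,0,0,0.08]
    - [0.2,-1,-1,80,0,0,0.08]
    - [0.2,-1,-1,103,0,0,0.08]
    - [0.2,-1,-1,103,0,0,0.08]
    - [-0.9,-1,-1,103,0,0,0.08]
    - [-0.9,-1,-1,103,0,0,0.08]
    - [-0.9,-1,-1,103,0,0,0.08]
    - [-0.9,-1,-1,103,0,0,0.08]
    - [-0.9,-1,-1,103,0,0,0.08]
    - [-0.9,-1,-1,103,0,0,0.08]
  force: 25

```text
clock: 9.15
position: [0.5207, 0.1802, 0.0461]
ee_rot: [-1.887, 2.51, -0.004]
force: [-2.2, -2.0, 4.4]
width: 0.149
```

```bash
python3 - <<'E'
from m import *
go(.5203,.179,.046,-105.7)
E
```

```text
clk 9.15 pos [0.5207 0.1802 0.0461] yaw -106.13 j [-1.06  0.73  0.96  1.99 -0.81  0.85 -1.5 ] F [-2.2 -2.   4.4] w 0.149 
-> d [1.2 0.  0.1] turn [-0.0033 -0.     -0.0075]
```

Request:
play_rows:
  motion:
    - [-0.9,0,0,0,0,0,-0.13]
    - [-0.9,0,0,0,0,0,-0.26]
    - [-0.9,0,0,0,0,0,-0.39]
    - [-0.9,0,0,0,0,0,-0.52]
    - [-0.9,0,0,0,0,0,-0.65]
    - [-0.9,0,0,0,0,0,-0.78]
    - [-0.9,0,0,0,0,0,-0.91]
    - [-0.9,0,0,0,0,0,-1.04]
    - [-0.9,0,0,0,0,0,-1.17]
    - [-0.9,0,0,0,0,0,-1.3]

```text
clock: 10.15
position: [0.5209, 0.1796, 0.0461]
ee_rot: [3.024, -0.849, 0.006]
force: [0.7, -0.9, -4.1]
width: 0.151
```

```bash
python3 - <<'E'
from m import *
go(.5203,.179,.046)
for n in("top","scene"):
    p=arm.get_image(n);w,H,S,V,o=measure(p)
    X=np.array([.52,.0549]);x=np.array([.947,-.323]);y=np.array([.323,.947])
    b=(H>105)&(H<130)&(S>120)&(w[...,2]>.045)&(w[...,2]<.064)
    r=w[...,:2]-X;rx=r@x;ry=r@y
    q=b&(rx<0.0)&(rx>-.085)
    d=np.polyfit(rx[q],ry[q],1);print(n,q.sum(),"pen y mean",ry[q].mean(),d, "at nib",np.polyval(d,.016))
    for c in("blue","green","yellow"): print(c,((o[c][:2]-X)@x).round(4),((o[c][:2]-X)@y).round(4)) if o[c] is not None else 0
E
```

```text
clk 10.15 pos [0.5209 0.1796 0.0461] yaw -31.38 j [-0.85  0.6   0.61  1.98 -0.51  0.71 -0.49] F [ 0.7 -0.9 -4.1] w 0.151 
-> d [-0.2  0.8  0.1] turn [0. 0. 0.]
top 378 pen y mean -0.029407043859761568 [ 0.54280709 -0.0039972 ] at nib 0.004687717395352562
blue 0.0771 -0.0401
green 0.077 -0.0001
yellow 0.0772 0.0398
scene 233 pen y mean -0.1179741061847056 [ 2.23843171 -0.00329135] at nib 0.03252356081559531
blue 0.0812 -0.0346
green 0.0808 0.005
yellow 0.0807 0.0437
```

Request:
play_rows:
  motion:
    - [-0.9,0,0,0,0,0,-0.14]
    - [-0.9,0,0,0,0,0,-0.28]
    - [-0.9,0,0,0,0,0,-0.42]
    - [-0.9,0,0,0,0,0,-0.56]
    - [-0.9,0,0,0,0,0,-0.7]
    - [-0.9,0,0,0,0,0,-0.84]
    - [-0.9,0,0,0,0,0,-0.98]
    - [-0.9,0,0,0,0,0,-1.12]
    - [-0.9,0,0,0,0,0,-1.26]
    - [-0.9,0,0,0,0,0,-1.38]

```text
clock: 11.25
position: [0.5216, 0.1797, 0.0461]
ee_rot: [2.872, 1.266, 0.006]
force: [2.6, 0.5, -4.0]
width: 0.152
```

```bash
cat > pen.py <<'E'
from m import *
go(.5203,.179,.046)
X=np.array([.52,.0549]);x=np.array([.947,-.323]);y=np.array([.323,.947])
for n in("top","scene"):
    p=arm.get_image(n);w,H,S,V,o=measure(p)
    b=(H>105)&(H<130)&(S>120)&(w[...,2]>.05)&(w[...,2]<.064)
    r=w[...,:2]-X;rx=r@x;ry=r@y
    q=b&(rx<0.01)&(rx>-.085)&(abs(ry)<.07)
    cap=b&(rx>.035)&(rx<.072)&(ry<-.02)&(ry>-.06)
    for nm,k in(("pen",q),("cap",cap)):
        if k.sum()>5: print(n,nm,k.sum(),"ry med %.4f mean %.4f"%(np.median(ry[k]),ry[k].mean()),"rx",rx[k].min().round(3),rx[k].max().round(3))
    for c in("blue","green","yellow"): print(c,((o[c][:2]-X)@x).round(4),((o[c][:2]-X)@y).round(4)) if o[c] is not None else 0
    pc=(proj(p,[[*(X+.03*x-.04*y),.03]])[0]).astype(int);u,v=pc
    cv2.imwrite(f"pics/pen_{n}.png",cv2.resize(p["img"][v-38:v+37,u-50:u+50],(800,600),interpolation=cv2.INTER_CUBIC))
E
python3 pen.py
```

```text
clk 11.25 pos [0.5216 0.1797 0.0461] yaw 47.56 j [-0.59  0.54  0.22  1.96 -0.18  0.66  0.57] F [ 2.6  0.5 -4. ] w 0.152 
-> d [-1.4 -0.5  0.1] turn [0. 0. 0.]
top pen 332 ry med -0.0373 mean -0.0373 rx -0.085 -0.003
top cap 342 ry med -0.0399 mean -0.0399 rx 0.035 0.072
blue 0.0772 -0.0395
green 0.0769 -0.0001
yellow 0.0771 0.0397
scene pen 110 ry med -0.0325 mean -0.0327 rx -0.083 -0.001
scene cap 109 ry med -0.0315 mean -0.0325 rx 0.035 0.072
blue 0.0806 -0.0345
green 0.0809 0.005
yellow 0.081 0.0446
```

Request:
play_rows:
  motion:
    - [-0.9,0,0,0,0,0,-0.06]
    - [-0.9,0,0,0,0,0,-0.12]
    - [-0.9,0,0,0,0,0,-0.12]
    - [-0.9,0,0,0,0,0,-0.12]

```text
clock: 11.75
position: [0.5217, 0.1797, 0.0461]
ee_rot: [2.797, 1.425, 0.006]
force: [2.1, 0.7, -2.6]
width: 0.151
```

```bash
python3 pen.py; python3 -c "
import cv2,numpy as np
a=cv2.imread('pics/pen_top.png');b=cv2.imread('pics/pen_scene.png')
cv2.imwrite('pics/pen2.png',cv2.resize(np.hstack([a[:,100:700],b[:,100:700]]),(800,400)))"
```

```text
clk 11.75 pos [0.5217 0.1797 0.0461] yaw 53.99 j [-0.56  0.54  0.18  1.95 -0.15  0.66  0.65] F [ 2.1  0.7 -2.6] w 0.151 
-> d [-1.4 -0.7  0.1] turn [0. 0. 0.]
top pen 338 ry med -0.0394 mean -0.0394 rx -0.085 -0.004
top cap 339 ry med -0.0400 mean -0.0399 rx 0.035 0.072
blue 0.0775 -0.0394
green 0.0769 -0.0001
yellow 0.0771 0.0397
scene pen 107 ry med -0.0340 mean -0.0343 rx -0.085 -0.001
scene cap 108 ry med -0.0327 mean -0.0328 rx 0.035 0.072
blue 0.0811 -0.0333
green 0.0806 0.0059
yellow 0.0807 0.0433
```

View pics/pen2.png

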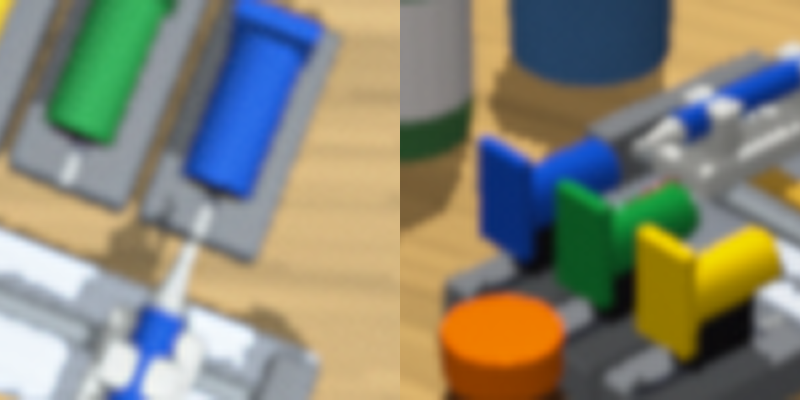

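Request:
play_rows:
  motion:
    - [-0.9,0,0,0,0,0,-0.025]
    - [-0.9,0,0,0,0,0,-0.025]
    - [-0.9,0,0,0,0,0,-0.025]
    - [0.2,0,0,0,0,0,-0.025]
    - [0.2,0,0,0,0,0,-0.025]
    - [0.2,0,0,0,0,0,-0.025]
    - [0.2,0,0,-40,0,0,-0.025]
    - [0.2,0,0,-90,0,0,-0.025]
    - [0.2,0,0,-110,0,0,-0.025]
    - [0.2,0,0,-110,0,0,-0.025]

```text
clock: 12.85
position: [0.523, 0.1805, 0.1595]
ee_rot: [2.778, 1.462, 0.015]
force: [0.1, 0.9, 0.5]
width: 0.595
```

```bash
python3 pen.py; python3 -c "
from h import *
go(.624,.018,.16,71.2)"
```

```text
clk 12.85 pos [0.523  0.1805 0.1595] yaw 55.51 j [-0.59  0.38  0.22  1.86 -0.1   0.9   0.64] F [0.1 0.9 0.5] w 0.595 
-> d [ -3.6  -2.2 113.5] turn [0. 0. 0.]
top pen 331 ry med -0.0399 mean -0.0399 rx -0.085 -0.003
top cap 342 ry med -0.0400 mean -0.0400 rx 0.035 0.072
blue 0.0769 -0.0397
green 0.0768 -0.0002
yellow 0.0771 0.0396
scene pen 110 ry med -0.0349 mean -0.0349 rx -0.085 -0.0
scene cap 108 ry med -0.0325 mean -0.0329 rx 0.035 0.072
blue 0.0807 -0.0338
green 0.0805 0.0049
yellow 0.081 0.0444
clk 12.95 pos [0.5209 0.1798 0.1561] yaw 55.53 j [-0.59  0.39  0.22  1.86 -0.1   0.9   0.64] F [-0.1  0.2 -1.6] w 0.599 
-> d [-75.1 176.6  -3.4] turn [ 0.0045 -0.0019 -0.2735]
```

```bash
python3 -c "
from h import *
go(.6141,-.0195,.16,-18.8)"
```

```text
clk 12.95 pos [0.5209 0.1798 0.1561] yaw 55.53 j [-0.59  0.39  0.22  1.86 -0.1   0.9   0.64] F [-0.1  0.2 -1.6] w 0.599 
-> d [-111.6  189.6   -3.4] turn [ 0.002  -0.0048  1.2973]
```

Request:
play_rows:
  motion:
    - [-1,-112,190,-4,0,0,1.297]
    - [-1,-112,190,-4,0,0,1.297]
    - [-1,-112,190,-4,0,0,1.297]
    - [-1,-112,190,-4,0,0,1.297]
    - [-1,-112,190,-4,0,0,1.297]
    - [-1,-112,190,-4,0,0,1.297]
    - [-1,-112,190,-4,0,0,1.297]
    - [-1,-112,190,-4,0,0,1.297]
    - [-1,-112,190,-4,0,0,1.297]
    - [-1,-112,190,-4,0,0,1.297]
  force: 30

```text
clock: 13.95
position: [0.613, -0.02, 0.1586]
ee_rot: [3.098, -0.515, 0.003]
force: [0.8, -0.5, -0.2]
width: 0.004
```

```bash
python3 - <<'E'
from h import *
go(.6141,-.0195,.045,-18.8)
p=arm.get_image("scene");cv2.imwrite("pics/s5c.png",cv2.resize(p["img"][160:310,220:420],(800,600),interpolation=cv2.INTER_CUBIC))
E
```

```text
clk 13.95 pos [ 0.613  -0.02    0.1586] yaw -18.87 j [-0.45  0.52  0.58  1.72 -0.33  1.   -0.07] F [ 0.8 -0.5 -0.2] w 0.004 
-> d [  0.6  -0.9 113.6] turn [ 0.0008 -0.0019 -0.0012]
```

View pics/s5c.png

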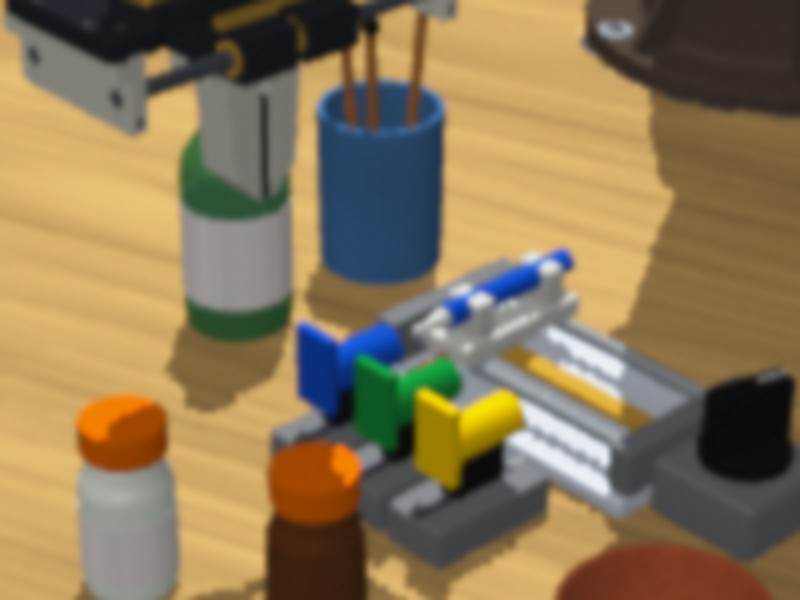

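The shut fingers (crop 250,150) hang behind the blue tab (318,370), the pen lines up with the blue cap, and the white jar stands clear at lower left. Descending behind the tab.

Request:
play_rows:
  motion:
    - [-1,1,-1,40,0,0,0]
    - [-1,1,-1,80,0,0,0]
    - [-1,1,-1,105,0,0,0]
    - [-1,1,-1,114,0,0,0]
    - [-1,1,-1,114,0,0,0]
    - [-1,-4,-1,114,0,0,0]
    - [-1,-8,-1,114,0,0,0]
    - [-1,-12,-1,114,0,0,0]
    - [-1,-16,-1,114,0,0,0]

```text
clock: 14.9
position: [0.5992, -0.0139, 0.046]
ee_rot: [3.1, -0.509, 0.007]
force: [2.8, -0.8, 1.8]
width: 0.0
```

```bash
python3 - <<'E'
from m import *
X=np.array([.52,.0549]);x=np.array([.947,-.323]);y=np.array([.323,.947])
g=X+.050*x-.04*y
go(g[0],g[1],.045,-18.8)
p=arm.get_image("scene");o=measure(p)[4]
for c in("blue","green","yellow"): print(c,((o[c][:2]-X)@x).round(4))
E
```

```text
clk 14.9 pos [ 0.5992 -0.0139  0.046 ] yaw -18.64 j [-0.41  0.64  0.5   1.85 -0.43  0.76  0.  ] F [ 2.8 -0.8  1.8] w 0.0 
-> d [-47.2   0.3   0.7] turn [-0.0003 -0.0046  0.0028]
blue 0.0778
green 0.0813
yellow 0.0803
```

Request:
play_rows:
  motion:
    - [-1,-4,0,0,0,0,0]
    - [-1,-8,0,0,0,0,0]
    - [-1,-12,0,0,0,0,0]
    - [-1,-16,0,0,0,0,0]
    - [-1,-20,0,0,0,0,0]
    - [-1,-23,0,0,0,0,0]
    - [-1,-26,0,0,0,0,0]
    - [-1,-28,0,0,0,0,0]
    - [-1,-28,0,0,0,0,0]

```text
clock: 15.85
position: [0.5724, -0.0049, 0.0457]
ee_rot: [3.1, -0.509, 0.007]
force: [3.1, -0.5, -2.1]
width: 0.005
```

```bash
cat > c.py <<'E'
from m import *
X=np.array([.52,.0549]);x=np.array([.947,-.323]);y=np.array([.323,.947])
s=arm.observe();r=s["position"][:2]-X;print("rig",r@x,r@y,"Fx",s["force"][:2]@x,s["force"],s["clock"])
for n in("scene","top"):
    p=arm.get_image(n);o=measure(p)[4]
    for c in("blue","green","yellow"): 
        if o[c] is not None: print(n,c,((o[c][:2]-X)@x).round(4),o[c+"_n"])
E
python3 c.py
```

```text
rig 0.06888934194903518 -0.03968838667772669 Fx 3.06250968120012 [ 3.06894312 -0.48365494 -2.05129365] 15.85
scene blue 0.0487 12
scene green 0.081 57
scene yellow 0.0802 67
```

Request:
play_rows:
  motion:
    - [-1,-1,0,0,0,0,0]
    - [-1,-2,0,0,0,0,0]
    - [-1,-3,0,0,0,0,0]
    - [-1,-4,0,0,0,0,0]
    - [-1,-4,0,0,0,0,0]

```text
clock: 16.45
position: [0.5717, -0.0047, 0.0461]
ee_rot: [3.098, -0.509, 0.016]
force: [12.8, -3.8, -10.2]
width: 0.002
```

```bash
python3 c.py
```

```text
rig 0.06821813307014608 -0.03973314870665299 Fx 13.358826135782119 [ 12.82472962  -3.75791698 -10.15879002] 16.45
scene blue 0.0488 14
scene green 0.0813 57
scene yellow 0.0808 70
```

Request:
play_rows:
  motion:
    - [-1,5,0,0,0,0,0]
    - [-1,20,0,0,0,0,0]
    - [-1,40,0,0,0,0,0]
    - [-1,45,0,-40,0,0,0]
    - [-1,45,0,-90,0,0,0]
    - [-1,85,0,-140,0,0,0]
    - [-1,125,0,-170,0,0,0]
    - [-1,125,0,-170,0,0,0]

```text
clock: 17.35
position: [0.6915, -0.0456, 0.2214]
ee_rot: [3.098, -0.51, 0.024]
force: [0.5, 0.3, -0.5]
width: 0.008
```

```bash
python3 c.py; python3 - <<'E'
from m import *
for n in("top","scene"):
    p=arm.get_image(n)
    for q in("jar","bottle","mug","bowl"):
        for r in arm.look_for(p,q)[:3]: print(n,q,round(r["score"],2),(np.array(r["box"])*[640,480,640,480]).round())
    if n=="top": a=cv2.resize(p["img"][200:380,190:390],(400,360))
    else: b=cv2.resize(p["img"][180:340,180:430],(800,512)); cv2.imwrite("pics/e_s.png",b)
cv2.imwrite("pics/e_t.png",cv2.resize(a,(800,600)))
E
```

```text
rig 0.19491918648181844 -0.03977832000424394 Fx 0.3742117909221459 [ 0.49226107  0.28470415 -0.48293853] 17.35
scene blue 0.0508 57
scene green 0.0806 59
scene yellow 0.0797 71
scene jar 0.89 [190. 253.  27.  50.]
scene jar 0.68 [287. 268.  26.  57.]
scene jar 0.64 [238. 258.  30.  56.]
scene bottle 0.7 [261. 172.  33.  71.]
scene mug 0.96 [301. 158.  34.  71.]
scene bowl 0.71 [355. 299.  59.  45.]
```

View pics/e_s.png

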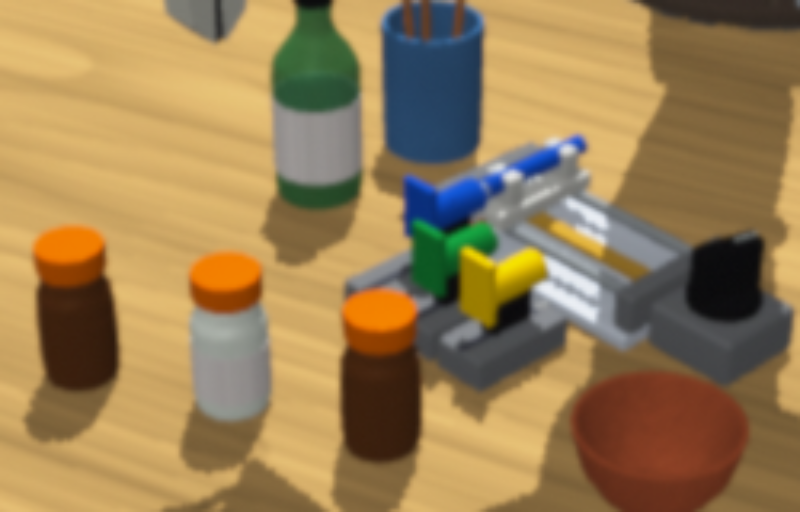

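The blue tab has moved from 80.7 to 50.8 mm (29.9 mm, so fully home), and the cap stays on after the gripper let go. The jar stands at crop (230,335), the other caps are parked, and the loose things are where they were.

```bash
python3 -c "
from cell import arm
print(arm.sign_off())"
```

```text
the job is handed in; nothing more can be done
None
```

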